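# Turn the swivel hook to its stop and hang the tube carrier

## Robot

A 7-joint arm with a two-finger parallel gripper is mounted at the origin on the work surface. World frame = base frame: x ahead of the robot, y to its left, z up, the work surface at z = 0. Lengths are in m, angles in rad, forces in N, time in s.
With the tool pointing down it reaches from about 0.4 to 0.85 m from the base axis. Payload 10.4 kg.
Tool frame: the origin (TCP) lies where the fingers leave the gripper's body, on its centre line; the fingertips stand 70 mm ahead of it and the grasp point (between the pads) lies 51 mm ahead of it (manip.grasp_offset is the distance from the TCP to the grasp point, in m); z points along the fingers, y is the line along which they close (so a half turn about z gives the same grasp; the last joint's range is limited). The gripper opens to 87 mm and grips with 3 to 60 N. Pads are 19 mm wide; open, the fingers measure 117 mm over their backs; the gripper's body (75 mm by 190 mm) begins 51 mm behind the grasp point.
Start: joints at [-1.359, 0.332, -0.065, 1.46, 0.022, 1.35, -0.088], TCP at [0.145, 0.608, 0.292] pointing down, gripper open.
Joint ranges: [-2.6, 2.6], [-0.5, 2.12], [-1.47, 1.34], [0.16, 2.42], [-1.27, 4.41], [0.06, 2.06], [-2.6, 2.6]. Speed limits (rad/s): [2.22, 2.22, 2.79, 2.79, 3.14, 3.14, 3.14].

## Interface

Orientations are given as a rotation vector (axis times angle).
In Python, from station import monitor, eyes, workorder, manip gives the robot as it stands.
- The arm moves only by the tool arm_command, never from a script. Its argument "increments" is a list of rows, each a list of 2 entries, a list of its own where there are three numbers: the shift along the tool's x, y, z in m, then the turn, a rotation vector about the tool's x, y, z in rad. In form: [[[x, y, z], [rx, ry, rz]], ...]. A call has exactly 5 rows; each row shifts and turns the commanded pose from where the row before left it, along the tool's axes as they then stand; what a row does not reach is not made up. A row lasts 1/10 s, in which the tool goes at most 50 mm and 8.59 degrees, less where a joint would pass 70% of its speed; a pose out of reach is approached as far as the arm can. A call is refused whole if a number of a shift passes 0.05 or a number of a turn 0.15, either way. A call with a gripper value outside its range is refused whole. "grip" is the finger opening in m, from 0 to 0.087, set as the call begins (left out, the last holds). The fingers move at their own pace and stop on an object; "squeeze" is the grip in N (left out, the last holds). Time passes only in rows, so rows that do not move let the fingers close, or fill a call up. It gives the time, the measured TCP pose, the force, the opening and the grip force at its end, in the units of the state.
- monitor.get_state(): the state, without advancing time (a new reading comes with each control period).
- eyes.read_camera(name): name is "scene" or "top"; returns (picture, depth): 384x512x3 uint8, red, green, blue; 384x512 float32, m along the optical axis (not along the pixel's ray), 0 where there is no reading.
- eyes.camera_info(name): a dict with "camera_matrix" (3x3 intrinsics, pixels), "R" (3x3) and "t" (3): a world point X has camera coordinates R X + t. Camera axes: x right, y down, z forward; pixel columns grow to the right and rows downward; lengths in m; the calibration is good to about 2 mm. A picture is of the moment at which its call begins. camera_info takes no time and is no camera call.
- workorder.finish_job(): hands the job in; it is judged then, once.
Trained networks look in the newest picture that a camera, given by its name, has taken for a name from the list of things; names that differ only in an ending like _2 or _b are one class to them, and where a whole thing is asked for, a point or a joint stands for the part that bears it (a point fixed in the world has none). Each returns a list of dicts, best first, with "confidence" (0 to 1); they miss things now and then, are a little off and sometimes report something else, mostly with a low value. They report only what shows in the picture. A call takes as long as a camera call.
- eyes.recognise(camera, thing): "location" ([x, y, z] in m, in the coordinates of the camera as it stood for that picture, good to about 4 mm: the middle of the surface that is visible of it).
- eyes.regions_of(camera, thing): "pixels" (384x512 bool, what is visible of it).
- eyes.tip_of(camera, thing): "location" ([x, y, z] in m, in the coordinates of the camera as it stood for that picture, good to about 4 mm: a listed point, or the origin of a listed thing).
The state is a dict: "clock": time; "joint_pos": joint angles; "dq": joint speeds; "joint_efforts": joint torques, N m; "position": TCP position; "tool_rot": TCP orientation; "force": force on the tool from outside, world axes, zero at the start; "torque": the same for the moment, N m; "finger_gap": finger opening in m; "finger_force": force on a finger pad.
Only numpy, scipy, OpenCV 4.12 (cv2) and the standard library are available. Lean on these libraries where they do the work, as an engineer would, in place of code of your own. Each camera call takes 0.05 s, during which the arm holds its last target. There are 200 camera calls.

## Task

Turn the swivel hook anticlockwise (seen from above) until it comes up against its red stop pin, and seat it there with a firm but gentle sideways push of about 8 N near the hook's outer end. Then hang the blue carrier with the two red-capped tubes on the hook by its eye, behind the upturned end, and let go so that it hangs upright and still with the hook still at its stop. Handle hook and carrier gently and leave everything else on the bench where it is.

Things in the scene. Friction and masses are not known exactly. Their poses are not given: they have to be found in the camera images.
- stand: Fixed swivel-hook stand: grey square foot 100 x 100 x 14 mm, upright steel column 20 mm in diameter, on the table. Origin: centre of the foot's underside, on the swivel's vertical axis. Its own -x axis is the nominal facing direction; the stand's yaw varies by up to 0.25 rad.
- hook: Swivel head on the stand: aluminium boss 30 mm wide, 26 mm high, with a level round brass bar 8 mm thick along its own -x axis, out to 80 mm from the swivel axis, then turned up. Origin: on the swivel axis at the bar's centre line, 175 mm above the table. Starts 1.1 to 1.7 rad clockwise (from above) of the stand's -x direction. Stays where left; friction 0.2 N m (3 N at 65 mm).
- collar: Black collar 34 mm wide under the swivel head, with a red upright stop pin 8 mm thick, 32 mm from the axis, top 189 mm above the table. The pin is adjustable and its angle is not in any reading: the bar meets it, turning anticlockwise, somewhere from 0.3 rad before to 0.3 rad past the stand's -x direction. Find it by feel. Origin: on the swivel axis, 143 mm above the table.
- hook_push (a point): Point on the bar's centre line 65 mm from the swivel axis, a good place to push sideways with the fingertips. A tangential push here of at least 7 N (friction included; aim for 8 to 10 N), held half a second against the stop pin, seats the hook: the pin must feel more than 6 N for 0.3 s.
- hook_tip (a point): Top of the hook's upturned end, 80 mm from the swivel axis and 18 mm above the bar's centre line (193 mm above the table). The fingers or arm must never press on the hook with more than 20 N.
- carrier: Loose blue carrier, two red-capped tubes, 0.11 to 0.22 kg, standing. Foot 44 (own x) x 78 (y) x 8 mm; frame 10 mm thick. The eye is a window through it along x, 30 mm wide, from a sill at z = 100 mm to an inverted-V roof (apex z = 134 mm, sides 126 mm). Origin: centre of the underside. Both faces alike: hang it either way round. Never press it on the hook with more than 15 N or tip it over.
- carrier_eye (a point): Where the hook bar's centre line lies in the eye once hung: on the carrier's middle line, z = 129.5 mm above its underside.
- carrier_grip (a point): Middle of the grip tab on top, 12 mm (x) x 24 mm (y), from z = 144 to 178 mm; this point is 161 mm above the underside. Take the tab from above across its 24 mm width (fingers closing along the carrier's y).
- spare: Loose empty carrier of the same shape in yellow, without tubes, standing nearby (the two may be swapped): leave it alone. Origin: centre of the foot's underside.
- reagent: Loose white reagent bottle, 64 mm in diameter, 150 mm high: a bystander. Origin: centre of its underside.
- jar: Loose amber jar, 60 mm in diameter, 70 mm high: a bystander. Origin: centre of its underside.
- cup: Loose white cup, 68 mm in diameter, 70 mm high: a bystander. Origin: centre of its underside.
- labels: Loose cardboard box 100 x 70 x 50 mm: a bystander. Origin: centre of its underside.
- screwdriver: Loose service screwdriver lying flat: a bystander. Origin: underside, near its middle.

How it is judged:
By the outcome, as a careful person would: the job done as asked, in the order asked, and still so for the second after the job is handed in, with the robot touching nothing.
It also fails if it takes over 72 s, if anything falls off the work surface, if the arm or the gripper's body presses on something with over 40 N, if the wrist force passes 120 N, or if a joint passes its speed limit or range.

## Working session

There is one attempt and no reset: what is moved stays moved. The work goes in short steps, Python scripts to look and compute and a tool call to move; the robot and the scene stay as the last step left them, time stands still between calls to the robot, and variables do not carry over. Pictures are saved under pics/ and viewed, at most 10 in all, crops included, and the job is handed in when it is done.

Besides the shell and the picture viewer there is one more tool, called as a command line: name --argument value ..., lists and objects as JSON in quotes. arm_command: Moves the arm, as the interface text tells. Its arguments: {"type":"object","properties":{"increments":{"type":"array","items":{"type":"array"}},"grip":{"type":"number"},"squeeze":{"type":"number"}},"required":["increments"]}

```bash
ls; mkdir -p pics
cat > h.py <<'E'
import numpy as np, cv2
from station import monitor, eyes, workorder, manip
from scipy.spatial.transform import Rotation as Ro
def look(c,save=None):
    p,d=eyes.read_camera(c)
    if save: cv2.imwrite('pics/'+save,p[:,:,::-1])
    return p,d
def w(c,loc):
    i=eyes.camera_info(c); return np.array(i['R']).T@(np.array(loc)-np.array(i['t']))
def pts(c,mask,d):
    i=eyes.camera_info(c); K=np.array(i['camera_matrix'])
    v,u=np.nonzero(mask&(d>0)); z=d[v,u]
    P=np.c_[(u-K[0,2])/K[0,0]*z,(v-K[1,2])/K[1,1]*z,z]
    return (P-np.array(i['t']))@np.array(i['R'])
def tip(c,n):
    return [(np.round(w(c,r['location']),4).tolist(),round(r['confidence'],2)) for r in eyes.tip_of(c,n)[:2]]
E
python3 - <<'E'
from h import *
for c in ('scene','top'):
    look(c,c+'0.png')
    for n in ('stand','hook','hook_push','hook_tip','collar','carrier','carrier_grip','carrier_eye','spare','reagent','jar','cup','labels','screwdriver'): print(c,n,tip(c,n))
s=monitor.get_state(); print(s['clock'],s['position'],Ro.from_rotvec(s['tool_rot']).as_matrix().round(3),manip.grasp_offset)
E
```

```text
pics
scene stand [([0.5505, 0.1111, 0.001], 0.56), ([0.4175, 0.3716, 0.0014], 0.32)]
scene hook [([0.5513, 0.1117, 0.1775], 0.46)]
scene hook_push [([0.539, 0.1735, 0.1711], 0.77)]
scene hook_tip [([0.5334, 0.1885, 0.1944], 0.56)]
scene collar [([0.5505, 0.1096, 0.1425], 0.63)]
scene carrier [([0.5099, -0.3532, 0.0005], 0.8)]
scene carrier_grip []
scene carrier_eye [([0.5115, -0.3545, 0.1287], 0.77), ([0.5344, 0.1904, 0.1941], 0.29)]
scene spare [([0.449, -0.5037, -0.0034], 0.2)]
scene reagent [([0.6897, 0.358, 0.0044], 0.72)]
scene jar [([0.5419, 0.4078, -0.0031], 0.7)]
scene cup [([0.4176, 0.3689, 0.0044], 0.78)]
scene labels [([0.4558, -0.5037, -0.0022], 0.81)]
scene screwdriver [([0.4391, 0.2702, 0.0036], 0.62), ([0.5391, 0.1732, 0.173], 0.28)]
top stand [([0.5509, 0.1106, 0.0024], 0.63)]
top hook [([0.5523, 0.1103, 0.1762], 0.55)]
top hook_push [([0.5335, 0.172, 0.1701], 0.72)]
top hook_tip [([0.5374, 0.188, 0.1918], 0.59), ([0.538, 0.174, 0.1731], 0.39)]
top collar [([0.5513, 0.1186, 0.1437], 0.5)]
top carrier [([0.5122, -0.3512, -0.0036], 0.7)]
top carrier_grip [([0.5118, -0.3579, 0.1631], 0.59)]
top carrier_eye [([0.5146, -0.357, 0.1305], 0.78)]
top spare [([0.5146, -0.1209, 0.0004], 0.68)]
top reagent [([0.685, 0.3606, -0.0004], 0.72)]
top jar [([0.5371, 0.4029, 0.0008], 0.87), ([0.5116, -0.355, 0.1629], 0.63)]
top cup [([0.4146, 0.3667, -0.0009], 0.89), ([0.5517, 0.1105, 0.0004], 0.44)]
top labels [([0.4493, -0.5044, -0.0005], 0.86)]
top screwdriver [([0.5378, 0.4053, -0.0011], 0.68), ([0.4397, 0.2739, -0.0013], 0.57)]
1.5 [0.14541494 0.60786314 0.29225367] [[-0.973  0.233 -0.   ]
 [ 0.233  0.973  0.   ]
 [ 0.     0.    -1.   ]] 0.051
```

View pics/scene0.png

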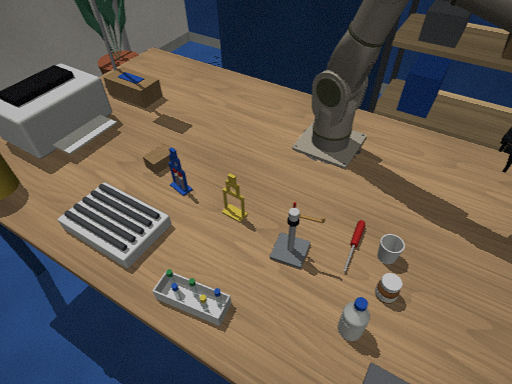

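View pics/top0.png

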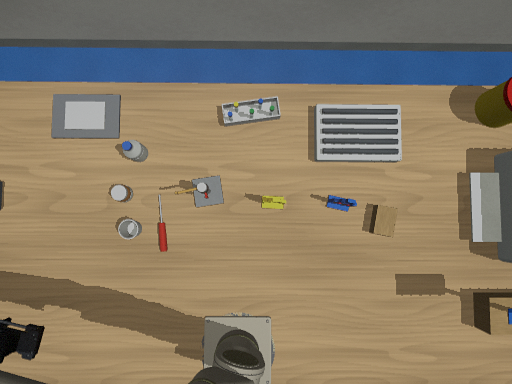

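Run:
```python
from h import *
p,d=look('top')
hsv=cv2.cvtColor(p,cv2.COLOR_RGB2HSV)
full=np.ones(d.shape,bool)
i=eyes.camera_info('top'); print(np.array(i['R']).round(3),i['t'],np.array(i['camera_matrix']).round(1))
for c in ('top',):
  for n in ('carrier','spare','stand','hook'):
    r=eyes.regions_of(c,n)
    if not r: print(n,'none');continue
    P=pts(c,r[0]['pixels'],d)
    if n in('stand',): Q=P[(P[:,2]<.03)]
    elif n=='hook': Q=P[(P[:,2]>.16)]
    else: Q=P[(P[:,2]>.17)&(P[:,2]<.19)]
    F=P[(P[:,2]<.02)]
    print(n,r[0]['confidence'],len(P),len(Q))
    for q in (Q,F):
      if len(q)>5: print(q.mean(0).round(4),cv2.minAreaRect((q[:,:2]*1000).astype(np.float32)))
```

```text
[[ 0.004 -1.     0.011]
 [-0.997 -0.005 -0.071]
 [ 0.071 -0.011 -0.997]] [-0.05154604  0.54977005  1.30456143] [[375.9   0.  252.6]
 [  0.  375.9 191.3]
 [  0.    0.    1. ]]
carrier 0.68 327 32
[ 0.5107 -0.3524  0.1764] ((511.11151123046875, -352.6527404785156), (21.586360931396484, 12.017184257507324), 79.04791259765625)
[ 0.5063 -0.3487  0.0069] ((510.6390380859375, -355.19525146484375), (81.79450225830078, 47.9542121887207), 80.9327621459961)
spare 0.51 257 32
[ 0.5137 -0.1187  0.1761] ((513.6652221679688, -118.565185546875), (9.532881736755371, 21.987102508544922), 0.42353612184524536)
[ 0.5102 -0.117   0.007 ] ((513.21484375, -120.20541381835938), (42.9901237487793, 74.9199447631836), 0.3185517191886902)
stand 0.89 866 689
[0.5491 0.1077 0.0124] ((547.98974609375, 130.53753662109375), (104.28633117675781, 143.53152465820312), 10.341681480407715)
[0.5491 0.1077 0.0124] ((547.98974609375, 130.53753662109375), (104.28633117675781, 143.53152465820312), 10.341681480407715)
hook 0.47 90 83
[0.5497 0.1106 0.1853] ((550.9241943359375, 111.98255920410156), (31.838470458984375, 27.489124298095703), 63.527713775634766)
```

The top picture shows the boss at about (202,187) with the brass bar pointing left to (177,192). The pin is red at about (206,195), the foot is turned roughly +8°, the yellow spare is at (273,202) and the blue carrier at (341,203). The scene view agrees with this. I'll move above the far (+x) side of the bar with the fingers closed.

arm_command --increments '[[[-0.035,-0.021,0],[0,0,0]],[[-0.035,-0.021,0],[0,0,0]],[[-0.035,-0.021,0],[0,0,0]],[[-0.035,-0.021,0],[0,0,0]],[[-0.035,-0.021,0],[0,0,0]]]' --grip 0 --squeeze 10

```text
clock: 2.25
position: [0.2922, 0.4637, 0.2925]
tool_rot: [0.368, 3.12, 0.001]
force: [0.7, 1.0, -0.3]
finger_gap: 0.0552
finger_force: 0.0
```

arm_command --increments '[[[-0.035,-0.021,0],[0,0,0]],[[-0.035,-0.021,0],[0,0,0]],[[-0.035,-0.021,0],[0,0,0]],[[-0.035,-0.021,0],[0,0,0]],[[-0.035,-0.021,0],[0,0,0]]]'

```text
clock: 2.75
position: [0.4379, 0.3209, 0.2925]
tool_rot: [0.368, 3.12, 0.001]
force: [-0.1, 0.8, -0.3]
finger_gap: 0.0153
finger_force: 0.0
```

arm_command --increments '[[[-0.035,-0.021,0],[0,0,0]],[[-0.035,-0.021,0],[0,0,0]],[[-0.035,-0.021,0],[0,0,0]],[[-0.035,-0.021,0],[0,0,0]],[[-0.035,-0.021,0],[0,0,0]]]'

```text
clock: 3.25
position: [0.5837, 0.1782, 0.2924]
tool_rot: [0.367, 3.12, 0.001]
force: [0.5, 0.6, 0.1]
finger_gap: 0.0009
finger_force: 0.0
```

arm_command --increments '[[[0,0,0],[0,0,0.113]],[[0,0,0],[0,0,0.113]],[[0,0,0],[0,0,0.113]],[[0,0,0],[0,0,0.113]],[[0,0,0],[0,0,0.113]]]'

```text
clock: 3.75
position: [0.5827, 0.1794, 0.2923]
tool_rot: [-1.23, -2.891, -0.0]
force: [-0.3, -0.1, 0.1]
finger_gap: 0.0003
finger_force: 0.0
```

arm_command --increments '[[[0,0,0],[0,0,0.113]],[[0,0,0],[0,0,0.113]],[[0,0,0],[0,0,0.113]],[[0,0,0],[0,0,0.113]],[[0,0,0],[0,0,0.113]]]'

```text
clock: 4.25
position: [0.5827, 0.1795, 0.2923]
tool_rot: [-1.987, -2.433, -0.0]
force: [0.4, -0.3, -0.1]
finger_gap: 0.0005
finger_force: 0.0
```

```bash
cat >> h.py <<'E'
C=np.array([.551,.111])
def st():
    s=monitor.get_state(); M=Ro.from_rotvec(s['tool_rot']).as_matrix()
    p=np.array(s['position']); print('t',round(s['clock'],2),'p',p.round(4),'yang',round(np.degrees(np.arctan2(M[1,1],M[0,1])),2),'z',M[:,2].round(3),'F',np.round(s['force'],2),'gap',round(s['finger_gap'],4),round(s['finger_force'],1))
    return s,p,M
def totool(target,M,p): return (M.T@(np.array(target)-p)).round(4)
E
python3 - <<'E'
from h import *
s,p,M=st()
print(np.round(s['joint_pos'],2))
print('to above start',totool([.581,.184,.292],M,p))
E
```

```text
t 4.25 p [0.5827 0.1795 0.2923] yang 11.54 z [ 0.  0. -1.] F [ 0.45 -0.27 -0.08] gap 0.0005 0.0
[-0.77  0.31  0.49  1.53 -0.15  1.34 -0.06]
to above start [ 0.0048 -0.0007  0.0003]
```

arm_command --increments '[[[0.005,0,0.015],[0,0,0]],[[0,0,0.015],[0,0,0]],[[0,0,0.015],[0,0,0]],[[0,0,0.015],[0,0,0]],[[0,0,0],[0,0,0]]]'

```text
clock: 4.75
position: [0.5805, 0.1838, 0.2292]
tool_rot: [-1.979, -2.437, 0.006]
force: [-0.1, -0.6, -0.6]
finger_gap: 0.0004
finger_force: 0.0
```

arm_command --increments '[[[0,-0.004,0],[0,0,0]],[[0,-0.004,0],[0,0,0]],[[0,-0.004,0],[0,0,0]],[[0,-0.004,0],[0,0,0]],[[0,-0.003,0],[0,0,0]]]'

```text
clock: 5.25
position: [0.5628, 0.1804, 0.2326]
tool_rot: [1.981, 2.438, 0.001]
force: [0.5, -0.1, 0.3]
finger_gap: 0.0006
finger_force: 0.0
```

arm_command --increments '[[[0,-0.002,0],[0,0,0]],[[0,-0.002,0],[0,0,0]],[[0,-0.002,0],[0,0,0]],[[0,-0.002,0],[0,0,0]],[[0,-0.001,0],[0,0,0]]]'

```text
clock: 5.75
position: [0.5541, 0.1785, 0.2322]
tool_rot: [-1.981, -2.438, 0.0]
force: [-0.7, -0.4, -0.2]
finger_gap: 0.0001
finger_force: 0.0
```

Run:
```python
from h import *
s,p,M=st()
look('scene','s1.png')
print(tip('scene','hook_tip'),tip('scene','hook_push'))
look('top')
print(tip('top','hook_tip'),tip('top','hook_push'))
```

```text
t 5.75 p [0.5541 0.1785 0.2322] yang 11.8 z [-0.  0. -1.] F [-0.66 -0.37 -0.21] gap 0.0001 0.0
[] [([0.5498, 0.1109, 0.1444], 0.18)]
[] [([0.6857, 0.3585, -0.0008], 0.22)]
```

arm_command --increments '[[[0,-0.002,0],[0,0,0]],[[0,-0.002,0],[0,0,0]],[[0,-0.002,0],[0,0,0]],[[0,-0.002,0],[0,0,0]],[[0,0,0],[0,0,0]]]'

```text
clock: 6.55
position: [0.5464, 0.1769, 0.2323]
tool_rot: [1.981, 2.438, 0.001]
force: [2.8, 0.5, -2.2]
finger_gap: 0.0008
finger_force: 1.5
```

View pics/s1.png

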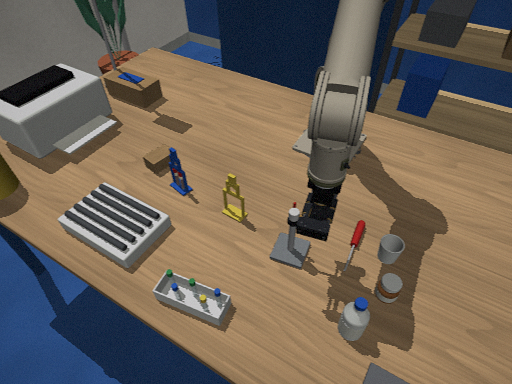

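The picture shows the closed fingers at the bar, about (312,225), with everything else untouched. The 2.8 N in x matches the swivel friction, so I'll turn the hook along the arc.

arm_command --increments '[[[0.0005,-0.0052,0],[0,0,-0.08]],[[0.0005,-0.0052,0],[0,0,-0.08]],[[0.0005,-0.0052,0],[0,0,-0.08]],[[0.0005,-0.0052,0],[0,0,-0.08]],[[0.0005,-0.0052,0],[0,0,-0.08]]]'

```text
clock: 7.05
position: [0.5215, 0.1702, 0.2324]
tool_rot: [1.452, 2.785, 0.001]
force: [2.9, 0.9, -1.9]
finger_gap: 0.0008
finger_force: 2.0
```

arm_command --increments '[[[0.0005,-0.0052,0],[0,0,-0.08]],[[0.0005,-0.0052,0],[0,0,-0.08]],[[0.0005,-0.0052,0],[0,0,-0.08]],[[0.0005,-0.0052,0],[0,0,-0.08]],[[0.0005,-0.0052,0],[0,0,-0.08]]]'

```text
clock: 7.55
position: [0.501, 0.1544, 0.2324]
tool_rot: [0.869, 3.019, 0.002]
force: [2.7, 3.1, -1.4]
finger_gap: 0.0002
finger_force: 1.9
```

```bash
cat >> h.py <<'E'
def arc():
    s,p,M=st(); r=p[:2]-C; print('c in tool mm',(M[:2,:2].T@r*1000).round(1),'F tool',(M.T@np.array(s['force'])).round(2))
E
python3 - <<'E'
from h import *
arc()
E
```

```text
t 7.55 p [0.501  0.1544 0.2324] yang 57.86 z [ 0.     0.001 -1.   ] F [ 2.69  3.13 -1.36] gap 0.0002 1.9
c in tool mm [65.4 10.1] F tool [-0.61  4.08  1.36]
```

arm_command --increments '[[[0.0005,-0.0046,0],[0,0,-0.07]],[[0.0005,-0.0046,0],[0,0,-0.07]],[[0.0005,-0.0046,0],[0,0,-0.07]],[[0.0005,-0.0046,0],[0,0,-0.07]],[[0.0005,-0.0046,0],[0,0,-0.07]]]'

```text
clock: 8.05
position: [0.489, 0.1347, 0.2323]
tool_rot: [-0.331, -3.124, -0.002]
force: [2.7, 3.1, -1.9]
finger_gap: 0.0001
finger_force: 1.9
```

arm_command --increments '[[[0.0002,-0.0016,0],[0,0,-0.025]],[[0.0002,-0.0016,0],[0,0,-0.025]],[[0.0002,-0.0016,0],[0,0,-0.025]],[[0.0002,-0.0016,0],[0,0,-0.025]],[[0.0002,-0.0016,0],[0,0,-0.025]]]'

```text
clock: 8.55
position: [0.4867, 0.1264, 0.2321]
tool_rot: [-0.138, -3.138, -0.0]
force: [-3.0, 4.2, 1.1]
finger_gap: 0.0007
finger_force: 1.9
```

Run:
```python
from h import *
arc()
```

```text
t 8.55 p [0.4867 0.1264 0.2321] yang 84.97 z [-0.001  0.    -1.   ] F [-3.04  4.19  1.07] gap 0.0007 1.9
c in tool mm [65.4  9.7] F tool [ 3.4   3.91 -1.06]
```

arm_command --increments '[[[0.0002,-0.0013,0],[0,0,-0.02]],[[0.0002,-0.0013,0],[0,0,-0.02]],[[0.0002,-0.0013,0],[0,0,-0.02]],[[0.0002,-0.0013,0],[0,0,-0.02]],[[0.0002,-0.0013,0],[0,0,-0.02]]]'

```text
clock: 9.05
position: [0.4856, 0.1197, 0.2321]
tool_rot: [0.018, -3.141, 0.0]
force: [-3.3, 4.0, -0.8]
finger_gap: 0.0004
finger_force: 1.9
```

Run:
```python
from h import *
arc()
```

```text
t 9.05 p [0.4856 0.1197 0.2321] yang 90.67 z [-0. -0. -1.] F [-3.31  3.96 -0.83] gap 0.0004 1.9
c in tool mm [65.3  9.5] F tool [3.26 4.   0.84]
```

arm_command --increments '[[[0,-0.0013,0],[0,0,-0.02]],[[0,-0.0013,0],[0,0,-0.02]],[[0,-0.0013,0],[0,0,-0.02]],[[0,-0.0013,0],[0,0,-0.02]],[[0,-0.0013,0],[0,0,-0.02]]]'

```text
clock: 9.55
position: [0.4861, 0.1132, 0.2322]
tool_rot: [0.176, -3.137, -0.0]
force: [-3.6, 2.1, -0.6]
finger_gap: 0.0003
finger_force: 1.9
```

Run:
```python
from h import *
arc()
```

```text
t 9.55 p [0.4861 0.1132 0.2322] yang 96.41 z [-0. -0. -1.] F [-3.61  2.15 -0.56] gap 0.0003 1.9
c in tool mm [64.3  9.5] F tool [3.35 2.54 0.56]
```

arm_command --increments '[[[0,-0.0013,0],[0,0,-0.02]],[[0,-0.0013,0],[0,0,-0.02]],[[0,-0.0013,0],[0,0,-0.02]],[[0,0,0],[0,0,0]],[[0,0,0],[0,0,0]]]'

```text
clock: 10.05
position: [0.4862, 0.1099, 0.2321]
tool_rot: [0.269, -3.129, -0.001]
force: [-5.2, 5.2, -0.5]
finger_gap: 0.0006
finger_force: 3.0
```

Run:
```python
from h import *
arc()
```

```text
t 10.05 p [0.4862 0.1099 0.2321] yang 99.83 z [-0.001  0.001 -1.   ] F [-5.21  5.15 -0.55] gap 0.0006 3.0
c in tool mm [64. 10.] F tool [4.26 5.97 0.55]
```

arm_command --increments '[[[0.0005,-0.0005,0],[0,0,0]],[[0,0,0],[0,0,0]],[[0,0,0],[0,0,0]],[[0,0,0],[0,0,0]],[[0,0,0],[0,0,0]]]'

```text
clock: 10.55
position: [0.4861, 0.1097, 0.2322]
tool_rot: [-0.27, 3.13, 0.002]
force: [-3.6, 6.4, -0.6]
finger_gap: 0.0003
finger_force: 3.6
```

Run:
```python
from h import *
arc()
```

```text
t 10.55 p [0.4861 0.1097 0.2322] yang 99.85 z [ 0.     0.001 -1.   ] F [-3.55  6.36 -0.59] gap 0.0003 3.6
c in tool mm [64.2  9.8] F tool [2.41 6.87 0.6 ]
```

arm_command --increments '[[[0.0005,-0.0004,0],[0,0,0]],[[0,0,0],[0,0,0]],[[0,0,0],[0,0,0]],[[0,0,0],[0,0,0]],[[0,0,0],[0,0,0]]]'

```text
clock: 11.05
position: [0.486, 0.1095, 0.2323]
tool_rot: [-0.27, 3.129, 0.002]
force: [-0.4, 7.9, -2.1]
finger_gap: 0.0005
finger_force: 3.9
```

Run:
```python
from h import *
arc()
```

```text
t 11.05 p [0.486  0.1095 0.2323] yang 99.86 z [ 0.001  0.001 -1.   ] F [-0.41  7.94 -2.11] gap 0.0005 3.9
c in tool mm [64.3  9.7] F tool [-0.96  7.89  2.12]
```

arm_command --increments '[[[0,-0.0004,0],[0,0,0]],[[0,0,0],[0,0,0]],[[0,0,0],[0,0,0]],[[0,0,0],[0,0,0]],[[0,0,0],[0,0,0]]]'

```text
clock: 11.55
position: [0.486, 0.1094, 0.2323]
tool_rot: [-0.27, 3.129, 0.003]
force: [-1.9, 8.5, -2.1]
finger_gap: 0.0006
finger_force: 4.3
```

arm_command --increments '[[[0,0,0],[0,0,0]],[[0,0,0],[0,0,0]],[[0,0,0],[0,0,0]],[[0,0,0],[0,0,0]],[[0,0,0],[0,0,0]]]'

```text
clock: 12.05
position: [0.486, 0.1094, 0.2323]
tool_rot: [-0.27, 3.129, 0.003]
force: [-1.3, 7.7, -2.8]
finger_gap: 0.0004
finger_force: 4.3
```

arm_command --increments '[[[0,0.0015,0],[0,0,0]],[[0,0.003,0],[0,0,0]],[[0,0.006,0],[0,0,0]],[[0,0.01,0],[0,0,0]],[[0,0.01,0],[0,0,0]]]'

```text
clock: 12.55
position: [0.4806, 0.1389, 0.2323]
tool_rot: [-0.267, 3.13, 0.0]
force: [0.3, -0.0, 0.4]
finger_gap: 0.0005
finger_force: 0.0
```

arm_command --increments '[[[0,0,-0.02],[0,0,0]],[[0,0,-0.04],[0,0,0]],[[0,0,-0.04],[0,0,0]],[[0,0,-0.04],[0,0,0]],[[0,0,0],[0,0,0]]]' --grip 0.06

```text
clock: 13.05
position: [0.482, 0.1392, 0.3776]
tool_rot: [-0.267, 3.122, 0.005]
force: [-0.3, 0.1, -0.5]
finger_gap: 0.0323
finger_force: 0.0
```

Run:
```python
from h import *
s,p,M=st()
print(totool([.511,-.3535,.372],M,p))
look('scene','s2.png')
for c in('scene','top'):
  look(c)
  print(c,[tip(c,n) for n in('hook_tip','hook_push','hook','stand','carrier','carrier_grip')])
```

```text
t 13.05 p [0.482  0.1392 0.3776] yang 99.79 z [ 0.008  0.004 -1.   ] F [-0.26  0.15 -0.48] gap 0.0323 0.0
[ 0.0552 -0.4905  0.004 ]
scene [[([0.4705, 0.0942, 0.1925], 0.57)], [([0.4909, 0.0981, 0.1723], 0.52)], [([0.5504, 0.1096, 0.1781], 0.62)], [], [([0.5112, -0.3526, 0.0003], 0.76), ([0.51, -0.353, 0.1624], 0.32)], [([0.6874, 0.3577, 0.0039], 0.7), ([0.5101, -0.3579, 0.1612], 0.56)]]
top [[], [([0.5144, -0.1248, 0.0002], 0.56)], [], [([0.553, 0.1128, 0.0012], 0.65)], [([0.5091, -0.353, -0.0042], 0.72)], [([0.5123, -0.357, 0.1616], 0.75)]]
```

arm_command --increments '[[[0.0046,-0.041,0],[0,0,0]],[[0.0046,-0.041,0],[0,0,0]],[[0.0046,-0.041,0],[0,0,0]],[[0.0046,-0.041,0],[0,0,0]],[[0.0046,-0.041,0],[0,0,0]]]'

```text
clock: 14.3
position: [0.4925, -0.0695, 0.3724]
tool_rot: [-0.267, 3.13, 0.001]
force: [-0.2, 0.0, 0.2]
finger_gap: 0.0598
finger_force: 0.0
```

arm_command --increments '[[[0.0046,-0.041,0],[0,0,0]],[[0.0046,-0.041,0],[0,0,0]],[[0.0046,-0.041,0],[0,0,0]],[[0.0046,-0.041,0],[0,0,0]],[[0.0046,-0.041,0],[0,0,0]]]'

```text
clock: 14.8
position: [0.5048, -0.2753, 0.3724]
tool_rot: [-0.268, 3.129, -0.0]
force: [0.7, -0.4, -0.8]
finger_gap: 0.0604
finger_force: 0.0
```

arm_command --increments '[[[0.0046,-0.041,0],[0,0,0]],[[0.0046,-0.041,0],[0,0,0]],[[0,0,0],[0,0,0.112]],[[0,0,0],[0,0,0.112]],[[0,0,0],[0,0,0.112]]]'

```text
clock: 15.3
position: [0.5095, -0.3566, 0.3719]
tool_rot: [-0.269, -3.13, 0.0]
force: [0.7, -0.3, -0.7]
finger_gap: 0.0602
finger_force: 0.0
```

Run:
```python
from h import *
s,p,M=st(); print(np.round(s['joint_pos'],2))
p2,d=look('scene')
for n in('carrier','carrier_grip','carrier_eye'): print(tip('scene',n))
r=eyes.regions_of('scene','carrier')
P=pts('scene',r[0]['pixels'],d); F=P[P[:,2]<.015]; T=P[(P[:,2]>.150)&(P[:,2]<.185)]
print(len(P),cv2.minAreaRect((F[:,:2]*1000).astype(np.float32)),len(T),T.mean(0) if len(T) else 0, cv2.minAreaRect((T[:,:2]*1000).astype(np.float32)) if len(T)>4 else 0)
print(totool([.511,-.3535,.372],M,p))
```

```text
t 15.3 p [ 0.5095 -0.3566  0.3719] yang 80.19 z [-0.001 -0.    -1.   ] F [ 0.68 -0.31 -0.65] gap 0.0602 0.0
[-0.09  0.38  0.86  1.38 -0.28  1.51  2.15]
[([0.5084, -0.3543, 0.0007], 0.65)]
[([0.5086, -0.3554, 0.1596], 0.71), ([0.51, -0.3538, 0.0007], 0.65)]
[([0.5124, -0.354, 0.1256], 0.95)]
474 ((485.8410339355469, -397.5887451171875), (188.5374755859375, 52.73858642578125), 58.81245803833008) 43 [ 0.51596698 -0.34830881  0.16580008] ((514.8372192382812, -350.000732421875), (21.12046241760254, 9.52756404876709), 80.00260925292969)
[-0.001   0.0033 -0.0001]
```

View pics/s2.png

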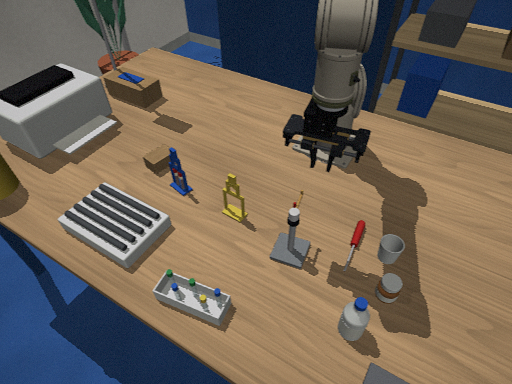

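The hook now points back to about (302,195) beside the pin, and the bench is otherwise unchanged. I'll descend and take the blue carrier.

arm_command --increments '[[[0.0005,0.003,0.03],[0,0,0]],[[0,0,0.04],[0,0,0]],[[0,0,0.04],[0,0,0]],[[0,0,0.025],[0,0,0]],[[0,0,0.01],[0,0,0]]]'

```text
clock: 16.05
position: [0.5089, -0.3521, 0.2247]
tool_rot: [-0.256, -3.128, -0.003]
force: [-0.6, -0.1, 1.0]
finger_gap: 0.0601
finger_force: 0.0
```

arm_command --increments '[[[0,0,0.01],[0,0,0]],[[0,0,0],[0,0,0]],[[0,0,0],[0,0,0]],[[0,0,0],[0,0,0]],[[0,0,0],[0,0,0]]]' --grip 0.02 --squeeze 12

```text
clock: 16.55
position: [0.5099, -0.3533, 0.2181]
tool_rot: [0.26, 3.129, -0.001]
force: [-0.2, -0.8, -0.2]
finger_gap: 0.028
finger_force: 0.0
```

arm_command --increments '[[[0,0,0],[0,0,0]],[[0,0,0],[0,0,0]],[[0,0,0],[0,0,0]],[[0,0,0],[0,0,0]],[[0,0,0],[0,0,0]]]' --grip 0 --squeeze 25

```text
clock: 17.05
position: [0.5098, -0.3534, 0.2177]
tool_rot: [0.26, 3.13, -0.001]
force: [1.0, -1.5, 5.6]
finger_gap: 0.0237
finger_force: 25.0
```

Run:
```python
from h import *
st()
```

```text
t 17.05 p [ 0.5098 -0.3534  0.2177] yang 80.49 z [ 0.001 -0.001 -1.   ] F [ 0.97 -1.51  5.58] gap 0.0237 25.0
```

arm_command --increments '[[[0,0,-0.005],[0,0,0]],[[0,0,-0.015],[0,0,0]],[[0,0,-0.02],[0,0,0]],[[0,0,-0.02],[0,0,0]],[[0,0,-0.02],[0,0,0]]]'

```text
clock: 17.55
position: [0.5094, -0.353, 0.2987]
tool_rot: [-0.26, -3.131, -0.0]
force: [-0.0, 0.5, -0.7]
finger_gap: 0.0238
finger_force: 25.0
```

arm_command --increments '[[[0,0,-0.03],[0,0,0]],[[0,0,-0.03],[0,0,0]],[[0,0,-0.03],[0,0,0]],[[0,0,-0.025],[0,0,0]],[[0,0,-0.015],[0,0,0]]]'

```text
clock: 18.05
position: [0.5093, -0.3532, 0.4302]
tool_rot: [0.26, 3.129, -0.001]
force: [-0.2, -0.8, -0.7]
finger_gap: 0.024
finger_force: 25.0
```

arm_command --increments '[[[0,0,0],[0,0,-0.03]],[[0,0,0],[0,0,-0.09]],[[0,0,0],[0,0,-0.09]],[[0,0,0],[0,0,-0.09]],[[0,0,0],[0,0,-0.06]]]'

```text
clock: 18.55
position: [0.5093, -0.3528, 0.4263]
tool_rot: [0.312, -3.125, -0.001]
force: [0.1, -0.3, -1.7]
finger_gap: 0.0239
finger_force: 25.0
```

Run:
```python
from h import *
s,p,M=st(); print(np.round(s['joint_pos'],2)); look('scene','s3.png'); print(totool([.438,.089,.42],M,p))
```

```text
t 18.55 p [ 0.5093 -0.3528  0.4263] yang 101.41 z [-0.001  0.001 -1.   ] F [ 0.13 -0.32 -1.72] gap 0.0239 25.0
[-0.05  0.35  0.81  1.27 -0.25  1.62  2.49]
[-0.0175  0.4472  0.0068]
```

View pics/s3.png

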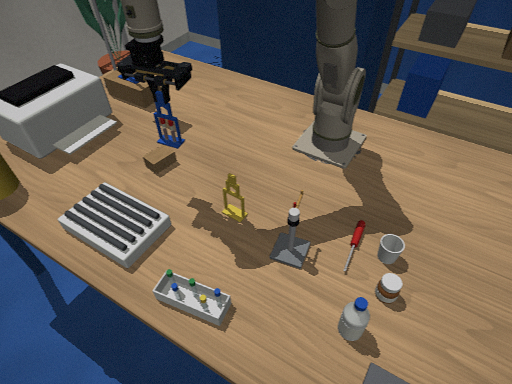

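The carrier hangs upright in the gripper at (168,125), clear of the bench. Next I'll carry it over the spare to a point outside the hook end.

arm_command --increments '[[[0,0.01,0],[0,0,0]],[[-0.001,0.02,0],[0,0,0]],[[-0.001,0.03,0],[0,0,0]],[[-0.001,0.035,0],[0,0,0]],[[-0.001,0.035,0],[0,0,0]]]'

```text
clock: 19.1
position: [0.4878, -0.223, 0.4266]
tool_rot: [0.303, -3.126, -0.0]
force: [-0.4, 1.3, -1.0]
finger_gap: 0.0239
finger_force: 25.0
```

arm_command --increments '[[[-0.001,0.035,0],[0,0,0]],[[-0.001,0.035,0],[0,0,0]],[[-0.001,0.035,0],[0,0,0]],[[-0.001,0.035,0],[0,0,0]],[[-0.001,0.035,0],[0,0,0]]]'

```text
clock: 19.6
position: [0.4585, -0.0503, 0.427]
tool_rot: [-0.304, 3.127, 0.0]
force: [1.1, -0.4, -2.0]
finger_gap: 0.0239
finger_force: 25.0
```

arm_command --increments '[[[-0.002,0.035,0],[0,0,0]],[[-0.002,0.035,0],[0,0,0]],[[-0.002,0.035,0],[0,0,0]],[[-0.002,0.025,0],[0,0,0]],[[-0.001,0.012,0],[0,0,0]]]'

```text
clock: 20.1
position: [0.4399, 0.0915, 0.4268]
tool_rot: [0.309, -3.126, 0.0]
force: [-0.8, -0.4, -1.4]
finger_gap: 0.0238
finger_force: 25.0
```

Run:
```python
from h import *
s,p,M=st(); print(np.round(s['joint_pos'],2))
for c in('scene','top'):
  im,d=look(c)
  print(c,[tip(c,n) for n in('hook_tip','hook_push','hook','carrier','carrier_eye')])
  for n in('hook',):
    r=eyes.regions_of(c,n)
    if r:
      P=pts(c,r[0]['pixels'],d); Q=P[(P[:,2]>.165)&(P[:,2]<.2)]; R=Q[np.hypot(*(Q[:,:2]-C).T)>.04]
      print(r[0]['confidence'],len(P),len(R),R.mean(0) if len(R) else '')
a=np.radians(191); print(totool([*(C+.115*np.array([np.cos(a),np.sin(a)])),.2837],M,p))
```

```text
t 20.1 p [0.4399 0.0915 0.4268] yang 101.28 z [-0.001 -0.    -1.   ] F [-0.83 -0.4  -1.4 ] gap 0.0238 25.0
[-0.69 -0.12  0.34  1.67  0.04  1.58  1.42]
scene [[([0.4722, 0.0965, 0.1924], 0.49), ([0.4492, -0.5056, -0.0042], 0.39)], [([0.5465, 0.11, 0.0023], 0.52), ([0.487, 0.0963, 0.1745], 0.49)], [([0.5513, 0.1105, 0.177], 0.68)], [([0.4433, 0.0922, 0.2132], 0.81)], [([0.4389, 0.0948, 0.3388], 0.92)]]
0.46 165 19 [0.48525962 0.09870216 0.18069342]
top [[], [], [([0.5555, 0.1109, 0.1754], 0.58)], [([0.4135, 0.3694, -0.0004], 0.6)], []]
0.47 110 8 [0.50833364 0.10223639 0.17775704]
[ 0.0022 -0.0021  0.1431]
```

arm_command --increments '[[[0.001,-0.001,0.015],[0,0,0]],[[0.001,-0.001,0.03],[0,0,0]],[[0,0,0.035],[0,0,0]],[[0,0,0.035],[0,0,0]],[[0,0,0.018],[0,0,0]]]'

```text
clock: 21.3
position: [0.4384, 0.0863, 0.2915]
tool_rot: [0.304, -3.124, 0.001]
force: [0.0, 0.3, -1.1]
finger_gap: 0.0238
finger_force: 25.0
```

arm_command --increments '[[[0,0,0.01],[0,0,0]],[[0,0,0],[0,0,0]],[[0,0,0],[0,0,0]],[[0,0,0],[0,0,0]],[[0,0,0],[0,0,0]]]'

```text
clock: 21.8
position: [0.4398, 0.0868, 0.2851]
tool_rot: [-0.305, 3.125, 0.001]
force: [0.3, -0.1, -1.2]
finger_gap: 0.0239
finger_force: 25.0
```

Run:
```python
from h import *
s,p,M=st()
im,d=look('scene')
cv2.imwrite('pics/s4.png',cv2.resize(im[120:280,210:410,::-1],None,fx=3.6,fy=3.6,interpolation=cv2.INTER_CUBIC))
print([tip('scene',n) for n in('hook_tip','carrier_eye','carrier')])
a=np.radians(191)
for r in (.115,.06): print(totool([*(C+r*np.array([np.cos(a),np.sin(a)])),.2837],M,p))
```

```text
t 21.8 p [0.4398 0.0868 0.2851] yang 101.13 z [ 0.001  0.001 -1.   ] F [ 0.27 -0.14 -1.17] gap 0.0239 25.0
[[([0.4744, 0.0951, 0.1951], 0.56)], [([0.4381, 0.0896, 0.1978], 0.64)], [([0.4392, 0.0887, 0.0685], 0.69), ([0.4173, 0.3679, 0.0003], 0.45)]]
[0.0013 0.0026 0.0014]
[-0.0537  0.0024  0.0015]
```

View pics/s4.png

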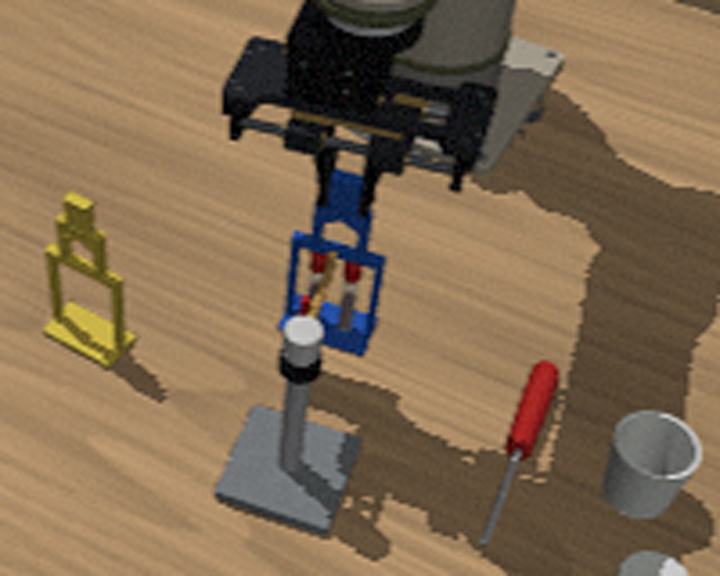

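The crop shows the blue carrier square to the hook, with the eye window at about (340,235) in line with the bar tip at (330,262). I'll slide it inward slowly and watch the force.

arm_command --increments '[[[0,0.0015,0.001],[0,0,0]],[[0,0.001,0.0005],[0,0,0]],[[-0.005,0,0],[0,0,0]],[[-0.006,0,0],[0,0,0]],[[-0.006,0,0],[0,0,0]]]'

```text
clock: 22.5
position: [0.4563, 0.0925, 0.2828]
tool_rot: [-0.305, 3.127, 0.0]
force: [0.3, 0.4, -0.8]
finger_gap: 0.0239
finger_force: 25.0
```

arm_command --increments '[[[-0.003,0,0],[0,0,0]],[[-0.003,0,0],[0,0,0]],[[-0.003,0,0],[0,0,0]],[[-0.003,0,0],[0,0,0]],[[0,0,0],[0,0,0]]]'

```text
clock: 23.0
position: [0.4677, 0.0947, 0.2827]
tool_rot: [-0.304, 3.127, -0.0]
force: [0.7, -0.4, -0.9]
finger_gap: 0.024
finger_force: 25.0
```

Run:
```python
from h import *
s,p,M=st()
a=np.radians(191)
for r in (.06,): print(totool([*(C+r*np.array([np.cos(a),np.sin(a)])),.2837],M,p))
im,d=look('scene'); print([tip('scene',n) for n in('hook_tip','carrier_eye','carrier')])
```

```text
t 23.0 p [0.4677 0.0947 0.2827] yang 101.12 z [ 0. -0. -1.] F [ 0.72 -0.38 -0.94] gap 0.024 25.0
[-0.0249  0.     -0.001 ]
[[([0.4706, 0.0957, 0.195], 0.47)], [([0.4172, 0.3678, 0.0011], 0.75), ([0.4679, 0.0967, 0.1923], 0.7)], [([0.4708, 0.0939, 0.0667], 0.65)]]
```

arm_command --increments '[[[-0.003,0,-0.0005],[0,0,0]],[[-0.003,0,0],[0,0,0]],[[-0.003,0,0],[0,0,0]],[[-0.003,0,0],[0,0,0]],[[0,0,0],[0,0,0]]]'

```text
clock: 23.7
position: [0.4795, 0.0971, 0.2831]
tool_rot: [0.304, -3.127, 0.0]
force: [0.1, 0.4, -1.3]
finger_gap: 0.024
finger_force: 25.0
```

Run:
```python
from h import *
st()
```

```text
t 23.7 p [0.4795 0.0971 0.2831] yang 101.12 z [-0. -0. -1.] F [ 0.09  0.42 -1.29] gap 0.024 25.0
```

arm_command --increments '[[[-0.004,0,0],[0,0,0]],[[-0.004,0,0],[0,0,0]],[[-0.0035,0,0],[0,0,0]],[[0,0,0],[0,0,0]],[[0,0,0.003],[0,0,0]]]'

```text
clock: 24.2
position: [0.4906, 0.0993, 0.2803]
tool_rot: [-0.304, 3.126, 0.0]
force: [-0.9, 1.2, -1.4]
finger_gap: 0.0237
finger_force: 25.0
```

arm_command --increments '[[[0,0,0.004],[0,0,0]],[[0,0,0.003],[0,0,0]],[[0,0,0.003],[0,0,0]],[[0,0,0.002],[0,0,0]],[[0,0,0],[0,0,0]]]'

```text
clock: 24.7
position: [0.4903, 0.0992, 0.2679]
tool_rot: [0.305, -3.126, 0.0]
force: [0.4, 0.2, -0.9]
finger_gap: 0.0238
finger_force: 25.0
```

Run:
```python
from h import *
st()
im,d=look('scene')
cv2.imwrite('pics/s5.png',cv2.resize(im[120:280,230:390,::-1],None,fx=3.7,fy=3.7,interpolation=cv2.INTER_CUBIC))
print([tip('scene',n) for n in('hook_tip','carrier_eye','carrier')])
```

```text
t 24.7 p [0.4903 0.0992 0.2679] yang 101.13 z [-0. -0. -1.] F [ 0.38  0.21 -0.92] gap 0.0238 25.0
[[([0.5521, 0.113, 0.1751], 0.5), ([0.4893, 0.1003, 0.0542], 0.39)], [([0.4911, 0.1015, 0.176], 0.78)], [([0.4903, 0.1009, 0.0514], 0.74)]]
```

View pics/s5.png

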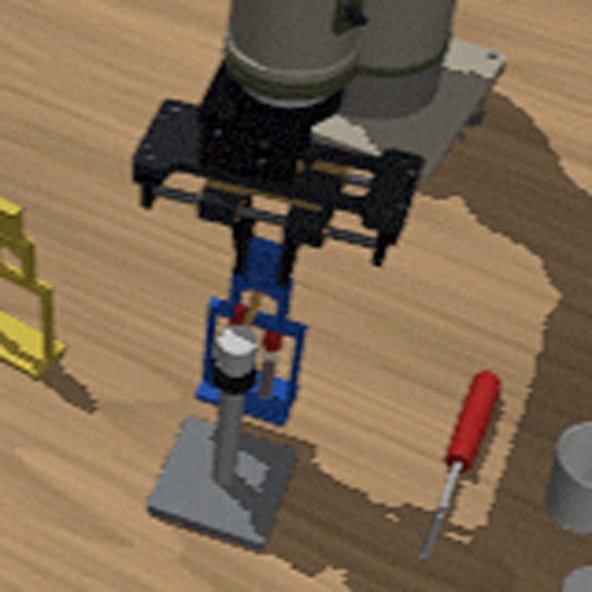

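The bar runs through the eye at about (258,305), with the upturned end on the far side of the frame. I'll lower until the roof takes the load.

arm_command --increments '[[[0,0,0.001],[0,0,0]],[[0,0,0.001],[0,0,0]],[[0,0,0.001],[0,0,0]],[[0,0,0.0005],[0,0,0]],[[0,0,0],[0,0,0]]]'

```text
clock: 25.4
position: [0.4904, 0.0993, 0.2646]
tool_rot: [0.305, -3.127, -0.0]
force: [-0.3, 0.8, -1.5]
finger_gap: 0.0238
finger_force: 25.0
```

Run:
```python
from h import *
st()
```

```text
t 25.4 p [0.4904 0.0993 0.2646] yang 101.13 z [-0.  0. -1.] F [-0.26  0.85 -1.52] gap 0.0238 25.0
```

arm_command --increments '[[[0,0,0.0005],[0,0,0]],[[0,0,0.0005],[0,0,0]],[[0,0,0],[0,0,0]],[[0,0,0],[0,0,0]],[[0,0,0],[0,0,0]]]'

```text
clock: 25.9
position: [0.4905, 0.0992, 0.2638]
tool_rot: [-0.305, 3.127, 0.0]
force: [-0.8, -0.9, -1.0]
finger_gap: 0.0239
finger_force: 25.0
```

Run:
```python
from h import *
st()
```

```text
t 25.9 p [0.4905 0.0992 0.2638] yang 101.13 z [ 0.  0. -1.] F [-0.81 -0.92 -1.04] gap 0.0239 25.0
```

arm_command --increments '[[[0,0,0.0005],[0,0,0]],[[0,0,0.0005],[0,0,0]],[[0,0,0],[0,0,0]],[[0,0,0],[0,0,0]],[[0,0,0],[0,0,0]]]'

```text
clock: 26.4
position: [0.4906, 0.0993, 0.2632]
tool_rot: [-0.305, 3.126, 0.001]
force: [-2.6, -0.1, 5.5]
finger_gap: 0.0236
finger_force: 25.0
```

Run:
```python
from h import *
st()
```

```text
t 26.4 p [0.4906 0.0993 0.2632] yang 101.13 z [ 0.001  0.    -1.   ] F [-2.59 -0.13  5.53] gap 0.0236 25.0
```

The load is on the bar at exactly the expected height. I'll ease off slightly, then open.

arm_command --increments '[[[0,0,-0.0003],[0,0,0]],[[0,0,0],[0,0,0]],[[0,0,0],[0,0,0]],[[0,0,0],[0,0,0]],[[0,0,0],[0,0,0]]]' --squeeze 6

```text
clock: 26.9
position: [0.4906, 0.0992, 0.2631]
tool_rot: [-0.304, 3.126, 0.0]
force: [-0.1, -0.8, 2.8]
finger_gap: 0.024
finger_force: 5.9
```

arm_command --increments '[[[0,0,0],[0,0,0]],[[0,0,0],[0,0,0]],[[0,0,0],[0,0,0]],[[0,0,0],[0,0,0]],[[0,0,0],[0,0,0]]]' --grip 0.03

```text
clock: 27.4
position: [0.4904, 0.0993, 0.2629]
tool_rot: [0.305, -3.127, -0.0]
force: [-0.3, -0.1, -0.5]
finger_gap: 0.03
finger_force: 0.0
```

arm_command --increments '[[[0,0,0],[0,0,0]],[[0,0,0],[0,0,0]],[[0,0,0],[0,0,0]],[[0,0,0],[0,0,0]],[[0,0,0],[0,0,0]]]' --grip 0.06

```text
clock: 27.9
position: [0.4905, 0.0992, 0.263]
tool_rot: [-0.305, 3.127, 0.0]
force: [0.2, -0.2, -0.2]
finger_gap: 0.0577
finger_force: 0.0
```

Run:
```python
from h import *
st()
im,d=look('scene')
cv2.imwrite('pics/s6.png',cv2.resize(im[120:280,230:390,::-1],None,fx=3.7,fy=3.7,interpolation=cv2.INTER_CUBIC))
print([tip('scene',n) for n in('hook_tip','carrier_eye','carrier','carrier_grip')])
```

```text
t 27.9 p [0.4905 0.0992 0.263 ] yang 101.13 z [ 0.  0. -1.] F [ 0.17 -0.21 -0.2 ] gap 0.0577 0.0
[[], [([0.4904, 0.1, 0.1733], 0.72), ([0.4518, -0.505, -0.0043], 0.29)], [([0.4933, 0.0959, 0.0494], 0.95), ([0.4889, 0.1012, 0.2068], 0.71)], [([0.4918, 0.1, 0.2076], 0.84), ([0.6874, 0.3587, 0.0025], 0.39)]]
```

View pics/s6.png

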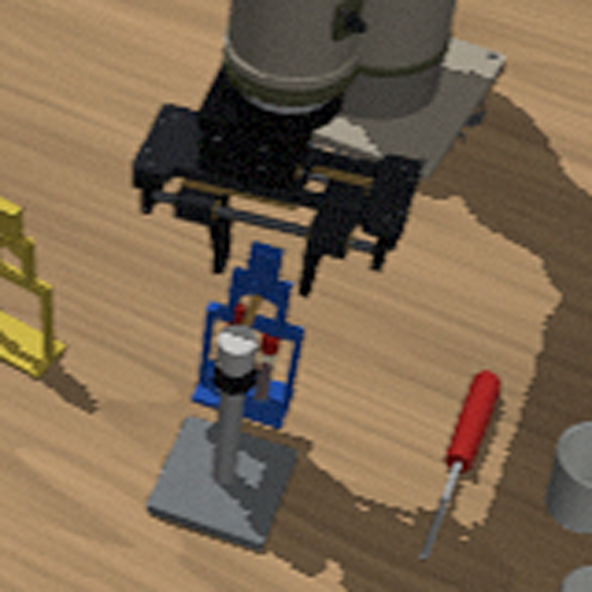

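The carrier hangs free on the bar, with its tab at (265,260) between the open fingers. I'll retreat straight up, let it settle and check.

arm_command --increments '[[[0,0,-0.01],[0,0,0]],[[0,0,-0.02],[0,0,0]],[[0,0,-0.03],[0,0,0]],[[0,0,-0.04],[0,0,0]],[[0,0,-0.03],[0,0,0]]]'

```text
clock: 28.65
position: [0.4905, 0.0991, 0.3961]
tool_rot: [-0.304, 3.125, 0.001]
force: [0.6, 0.6, -0.5]
finger_gap: 0.0601
finger_force: 0.0
```

arm_command --increments '[[[0,0,0],[0,0,0]],[[0,0,0],[0,0,0]],[[0,0,0],[0,0,0]],[[0,0,0],[0,0,0]],[[0,0,0],[0,0,0]]]'

```text
clock: 29.15
position: [0.4902, 0.0992, 0.3923]
tool_rot: [0.304, -3.126, 0.001]
force: [0.8, 0.4, -0.7]
finger_gap: 0.0602
finger_force: 0.0
```

arm_command --increments '[[[0,0,0],[0,0,0]],[[0,0,0],[0,0,0]],[[0,0,0],[0,0,0]],[[0,0,0],[0,0,0]],[[0,0,0],[0,0,0]]]'

```text
clock: 29.65
position: [0.4905, 0.0992, 0.393]
tool_rot: [-0.305, 3.127, 0.0]
force: [-0.2, 0.5, 0.6]
finger_gap: 0.0598
finger_force: 0.0
```

arm_command --increments '[[[0,0,0],[0,0,0]],[[0,0,0],[0,0,0]],[[0,0,0],[0,0,0]],[[0,0,0],[0,0,0]],[[0,0,0],[0,0,0]]]'

```text
clock: 30.15
position: [0.4905, 0.0992, 0.393]
tool_rot: [-0.305, 3.127, 0.0]
force: [-0.4, -0.4, 1.0]
finger_gap: 0.0601
finger_force: 0.0
```

Run:
```python
from h import *
st()
a,_=look('scene')
print([tip('scene',n) for n in('hook_tip','hook_push','carrier_eye','carrier','carrier_grip')])
im,d=look('scene'); print('diff',np.abs(im.astype(int)-a)[130:280,230:390].mean())
cv2.imwrite('pics/s7.png',cv2.resize(im[120:280,230:390,::-1],None,fx=3.7,fy=3.7,interpolation=cv2.INTER_CUBIC))
```

```text
t 30.15 p [0.4905 0.0992 0.393 ] yang 101.13 z [ 0.  0. -1.] F [-0.38 -0.43  1.04] gap 0.0601 0.0
[[([0.5472, 0.1115, 0.0001], 0.18)], [([0.4865, 0.0998, 0.1737], 0.51)], [([0.4906, 0.1005, 0.1709], 0.77)], [([0.4916, 0.0975, 0.0451], 0.9), ([0.5478, 0.1088, 0.0037], 0.19)], [([0.4928, 0.0964, 0.0476], 0.73)]]
diff 2.4604166666666667
```

View pics/s7.png

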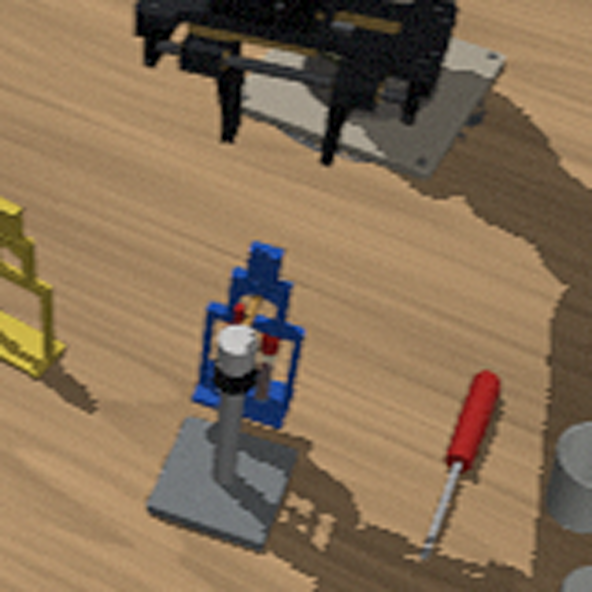

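The carrier hangs upright and behind the upturned end, with the gripper well clear. I'll give it two more seconds to settle and hand in.

arm_command --increments '[[[0,0,0],[0,0,0]],[[0,0,0],[0,0,0]],[[0,0,0],[0,0,0]],[[0,0,0],[0,0,0]],[[0,0,0],[0,0,0]]]'

```text
clock: 31.0
position: [0.4905, 0.0992, 0.393]
tool_rot: [-0.305, 3.127, 0.0]
force: [0.7, 0.4, 0.3]
finger_gap: 0.0599
finger_force: 0.0
```

arm_command --increments '[[[0,0,0],[0,0,0]],[[0,0,0],[0,0,0]],[[0,0,0],[0,0,0]],[[0,0,0],[0,0,0]],[[0,0,0],[0,0,0]]]'

```text
clock: 31.5
position: [0.4905, 0.0992, 0.393]
tool_rot: [-0.305, 3.127, 0.0]
force: [0.2, -0.0, -0.4]
finger_gap: 0.0603
finger_force: 0.0
```

arm_command --increments '[[[0,0,0],[0,0,0]],[[0,0,0],[0,0,0]],[[0,0,0],[0,0,0]],[[0,0,0],[0,0,0]],[[0,0,0],[0,0,0]]]'

```text
clock: 32.0
position: [0.4904, 0.0992, 0.393]
tool_rot: [0.305, -3.127, -0.0]
force: [-0.3, 1.0, -0.8]
finger_gap: 0.0599
finger_force: 0.0
```

arm_command --increments '[[[0,0,0],[0,0,0]],[[0,0,0],[0,0,0]],[[0,0,0],[0,0,0]],[[0,0,0],[0,0,0]],[[0,0,0],[0,0,0]]]'

```text
clock: 32.5
position: [0.4904, 0.0992, 0.393]
tool_rot: [-0.305, 3.127, 0.0]
force: [-0.6, -0.2, 0.4]
finger_gap: 0.0601
finger_force: 0.0
```

Run:
```python
from h import *
print(workorder.finish_job())
```

```text
the job is handed in; nothing more can be done
None
```

The job is handed in at about 32.5 s: the hook was seated against its stop pin with a push of about 8 N, and the blue carrier hangs upright on it behind the upturned end, with the gripper clear; the judge's result was not shown.

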